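Tip ball knobs over the grate and pick off the oversize one

ROBOT

A 6-joint arm with a two-finger parallel gripper is mounted at the origin on the work surface. World frame = base frame: x ahead of the robot, y to its left, z up, the work surface at z = 0. Lengths are in mm, angles in rad, forces in N, time in s.
With the tool pointing down it reaches from about 250 to 850 mm from the base axis. Payload 12.5 kg.
Tool frame: the origin (TCP) lies midway between the tips of the shut fingers; the grasp point (between the pads) lies 19 mm behind it; x points along the fingers, z is the direction in which the jaws open and shut, and the axes are right-handed (so a half turn about x gives the same grasp; the last joint's range is limited). The gripper opens to 93 mm and grips with 3 to 60 N. Pads are 15 mm wide; open, the fingers measure 128 mm over their backs; the gripper's body (75 mm by 188 mm) begins 65 mm behind the grasp point.
Start: joints at [1.249, 0.351, 1.652, -0, 1.139, -0.085], TCP at [128.995, 534.644, 218.633] pointing down, gripper open.
Joint ranges: [-2.75, 2.75], [-0.79, 2.1], [0.01, 2.65], [-1.57, 4.71], [0.07, 3.14], [-2.87, 2.87]. Speed limits (rad/s): [2.22, 2.22, 2.79, 3.14, 3.14, 3.14].

INTERFACE

Orientations are given as [roll, pitch, yaw] about the fixed x, y, z axes, in that order (R = Rz(yaw) Ry(pitch) Rx(roll)).
In Python, from plant import state, optics, hand_in, recognise gives the robot as it stands.
- The arm moves only by the shell command python3 -m jog 'ROWS' [FORCE]. ROWS is JSON, one flat list of numbers, 5 for each row, row after row: the finger opening in m, from 0 to 0.093, then the shift along the tool's x, y, z in m, then the turn about the tool's x in degrees. A call has 1 to 5 rows; each row shifts and turns the pose as measured when the row begins, along the tool's axes as they then stand; what a row does not reach is not made up. A row lasts 1/8 s, in which the tool goes at most 62.5 mm and 10.7 degrees, less where a joint would pass 70% of its speed; a pose out of reach is approached as far as the arm can. A call is refused whole if a number of a shift passes 0.0625 or a number of a turn 10.7, either way. A call with a gripper value outside its range is refused whole. The fingers move at their own pace and stop on an object; FORCE is the grip in N (left out, the last holds). Time passes only in rows, so rows that do not move let the fingers close. It gives the time, the measured TCP pose, the force and the opening at its end, in the units of the state.
- state(): the state, without advancing time (a new reading comes with each control period).
- optics.grab_frame(name): name is "scene" or "side" or "wrist"; returns a dict with "pixels" (384x512x3 uint8, blue, green, red), "range_z" (384x512 float32, mm along the optical axis (not along the pixel's ray), 0 where there is no reading), "fx", "fy", "cx", "cy" (pixels), "pose" (4x4, takes a point from camera to world coordinates); the wrist camera has in their place "T_tool_cam" (4x4, takes a point from camera to tool coordinates, whose origin is the TCP and whose axes are the tool frame's). Camera axes: x right, y down, z forward; pixel columns grow to the right and rows downward; lengths in mm; the calibration is good to about 2 mm. A picture is of the moment at which its call begins: read the wrist's pose just before it.
- hand_in(): hands the job in, once; it reports no verdict.
Trained networks look in the newest picture that a camera, given by its name, has taken for a name from the list of things; names that differ only in an ending like _2 or _b are one class to them, and where a whole thing is asked for, a point or a joint stands for the part that bears it (a point fixed in the world has none). Each returns a list of dicts, best first, with "conf" (0 to 1); they miss things now and then, are a little off and sometimes report something else, mostly with a low value. They report only what shows in the picture. A call takes as long as a camera call. They do not tell look-alikes from the thing itself.
- recognise(camera, query): "bbox" ([left, top, right, bottom] in pixels, round what is visible of it).
The state is a dict: "t": time; "joint_pos": joint angles; "joint_vel": joint speeds; "joint_efforts": joint torques, N m; "ee_pos": TCP position; "eef_rot": TCP orientation; "contact_force": force on the tool from outside, world axes, zero at the start; "torque": the same for the moment, N m; "grip_width": finger opening in mm.
Only numpy, scipy, OpenCV 4.12 (cv2) and the standard library are available. Lean on these libraries where they do the work, as an engineer would, in place of code of your own. Each camera call takes 0.05 s, during which the arm holds its last target.

TASK

Lift the white tipping tray by its steel bar so that all the ball knobs roll out onto the bar grate and the small red ones drop through, then let the tray back down flat. Pick the large black ball knob that stays on top off the grate and put it in the blue box, not the yellow one, and let go.

Things in the scene. Friction and masses are not known exactly. Their poses are not given: they have to be found in the camera images.
- station: fixed sorting station, 204 mm wide (x), 404 mm long (y); origin on the table below the middle of the tray's hinge line, z up, +y the way the tray tips. From y = 2 to 196 mm: a grey catch bin (floor 6 mm above the table) under a bar grate; side plates at x = +-100 mm reach 126 mm high, the end plate at y = 194 mm 145 mm. From y = 0 to -230 mm: the white tipping tray.
- grate (a point): middle of the grate, where the large knob's centre usually settles: station y = 115 mm, 101 mm above the table, axes as the station. Four round steel bars, 6 mm thick, run along y at x = -60, -20, 20, 60 mm (34 mm gaps) and sag to a shallow valley here, their tops 84 mm above the table.
- bar (a point): middle of the white tray's steel lifting bar: round, 10 mm thick, 96 mm long along the station's x, held by an arm at each end; 43 mm clear between bar and the tray's back wall. With the tray level it is 138 mm above the table, 20 mm higher than the hinge line and 225 mm from it (station -y). Moves and turns with the tray; it can turn between fingers that pinch it.
- tray (a joint): hinge of the white tipping tray, about the station's x axis. 0 = tray level, at rest; grows to 1.0 rad as the bar is lifted and the tray tips towards the grate. At about 0.8 rad all knobs roll out within a second. Moves freely (0.35 kg), falls back level when let go. Tray 94 mm wide, 177 mm long, walls 40 mm high, open at the hinge end.
- hinge (a point): middle of the tray's hinge line, at the floor of the tray's open end: fixed, 118 mm above the table; its axes are those of the station.
- big_c (a point): large black ball knob, sphere of 50 mm diameter, 85 g, with a brass bore end; starts in the white tray behind the small ones. Too big for the grate: it comes to rest between two bars near the valley, usually in the middle gap, its centre then about 20 mm above the bars' axes. The point is its centre.
- small0_c (a point): small red ball knob, sphere of 24 mm diameter, 12 g, with a brass bore end; one of four that start loose in the white tipping tray and are small enough for the gaps of the grate. The point is its centre.
- small1_c (a point): small red ball knob, sphere of 24 mm diameter, 12 g, with a brass bore end; one of four that start loose in the white tipping tray and are small enough for the gaps of the grate. The point is its centre.
- small2_c (a point): small red ball knob, sphere of 24 mm diameter, 12 g, with a brass bore end; one of four that start loose in the white tipping tray and are small enough for the gaps of the grate. The point is its centre.
- small3_c (a point): small red ball knob, sphere of 24 mm diameter, 12 g, with a brass bore end; one of four that start loose in the white tipping tray and are small enough for the gaps of the grate. The point is its centre.
- blue: loose blue open box, 130 x 130 mm, 60 mm high, walls and floor 5 mm, 0.5 kg; the large knob belongs here. Origin at the centre of its underside, z up.
- yellow: loose yellow open box of the same size and make; the wrong one. Origin at the centre of its underside, z up.
Not all that is in view belongs to the job. What is shaped like the part that bears big_c but purple is not meant.

How it is judged:
By the outcome, as a careful person would: the job done as asked, in the order asked, and still so for the second after the job is handed in, with the robot touching nothing.
It also fails if it takes over 56 s, if anything falls off the work surface, if the arm or the gripper's body presses on something with over 40 N, if the wrist force passes 120 N, or if a joint passes its speed limit or range.

## Working session

There is one attempt and no reset: what is moved stays moved. The work goes in short steps, Python scripts to look and compute and a shell command to move; the robot and the scene stay as the last step left them, time stands still between calls to the robot, and variables do not carry over. Pictures are saved under pics/ and viewed, and the job is handed in when it is done.

```bash
ls; mkdir -p pics; cat > h.py <<'E'
import numpy as np, cv2
from plant import state, optics, hand_in, recognise
from scipy.spatial.transform import Rotation as R
def snap(n,f):
    s=state(); g=optics.grab_frame(n); cv2.imwrite('pics/'+f,g['pixels']); 
    if n=='wrist':
        T=np.eye(4);T[:3,:3]=R.from_euler('xyz',s['eef_rot']).as_matrix();T[:3,3]=s['ee_pos'];g['pose']=T@g['T_tool_cam']
    return g
def cloud(g):
    z=g['range_z'];v,u=np.mgrid[:z.shape[0],:z.shape[1]]
    P=np.stack([(u-g['cx'])/g['fx']*z,(v-g['cy'])/g['fy']*z,z],-1)
    return P@g['pose'][:3,:3].T+g['pose'][:3,3]
E
python3 - <<'E'
from h import *
print(state())
for n in ['scene','side','wrist']:
    g=snap(n,n+'0.png');print(n,g['pose'].round(2).tolist(),g['fx'])
    np.savez(n+'0.npz',P=cloud(g),I=g['pixels'])
    for q in (['big_c','blue','yellow','bar','station','tray','small0_c'] if n!='wrist' else []):
        print(q,[(round(d['conf'],2),[round(x) for x in d['bbox']]) for d in recognise(n,q)])
E
```

```text
pics
{'t': 0.0, 'joint_pos': array([ 1.24938623e+00,  3.51225722e-01,  1.65240707e+00, -1.07621137e-05,
        1.13910327e+00, -8.46131195e-02]), 'joint_vel': array([-1.01224835e-03, -2.04314996e-03,  9.53889012e-05,  2.38358470e-04,
        7.36966182e-04,  1.75215157e-03]), 'joint_efforts': array([-1.36561284e-03, -4.97335374e+01, -2.85248816e+01,  6.98697218e-02,
        2.59893498e-02, -1.18947528e-04]), 'ee_pos': array([128.90234396, 534.33401981, 218.11365973]), 'eef_rot': array([ 3.06552363,  1.56965288, -1.88365781]), 'contact_force': array([-0.51928117, -0.36742821, -0.0085519 ]), 'torque': array([-0.01911449, -0.00345953, -0.0013303 ]), 'grip_width': 93.03650050274784}
scene [[-0.47, 0.53, -0.7, 1193.24], [0.88, 0.27, -0.38, 394.73], [-0.01, -0.8, -0.6, 718.68], [0.0, 0.0, 0.0, 1.0]] 445.5374920676188
big_c [(0.69, [166, 150, 188, 172]), (0.52, [199, 144, 214, 159]), (0.45, [226, 165, 244, 178])]
blue [(0.89, [366, 218, 439, 293])]
yellow []
bar [(0.6, [367, 218, 440, 295]), (0.55, [129, 140, 219, 197])]
station [(0.84, [125, 136, 304, 295]), (0.35, [128, 140, 220, 200])]
tray [(0.83, [126, 139, 222, 198])]
small0_c [(0.59, [200, 170, 207, 179])]
side [[1.0, -0.04, 0.07, 373.84], [-0.08, -0.64, 0.77, -865.91], [0.01, -0.77, -0.64, 824.46], [0.0, 0.0, 0.0, 1.0]] 405.6801911117585
big_c [(0.82, [271, 216, 295, 239]), (0.76, [205, 237, 221, 256]), (0.72, [212, 320, 235, 342]), (0.69, [182, 278, 200, 296])]
blue [(0.72, [222, 131, 263, 164])]
yellow [(0.85, [281, 135, 324, 162])]
bar [(0.94, [260, 197, 307, 274])]
station [(0.76, [240, 155, 330, 304])]
tray [(0.98, [260, 202, 309, 272])]
small0_c [(0.64, [273, 203, 282, 215])]
wrist [[0.23, 0.94, 0.23, 65.55], [0.97, -0.23, -0.06, 551.37], [-0.0, 0.24, -0.97, 383.73], [0.0, 0.0, 0.0, 1.0]] 271.6259856399423
```

View pics/scene0.png

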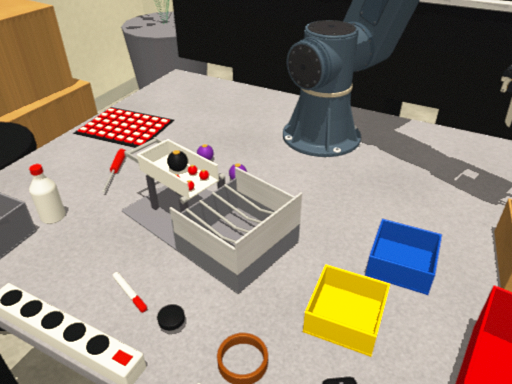

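View pics/side0.png

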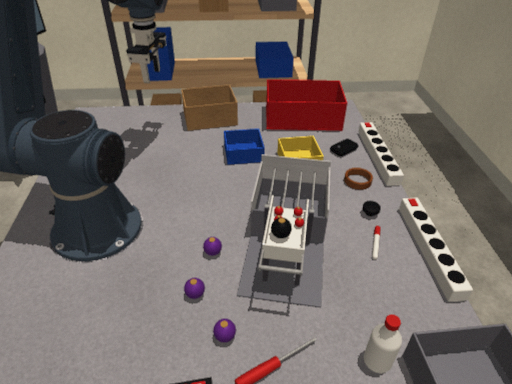

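View pics/wrist0.png

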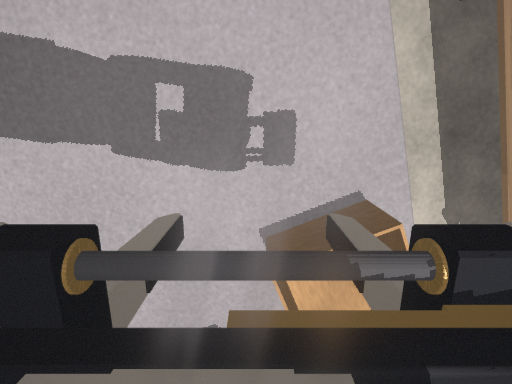

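Scene: the station lies with its tray towards −y, the blue box is left of the station's far end at side (243,147), the yellow one at (300,150), and the black knob is in the tray at side (281,228). There are three purple decoys on the table. Next I'll fit the poses from depth.

```bash
python3 - <<'E'
import numpy as np,cv2
for n in ['side','scene']:
    d=np.load(n+'0.npz');P=d['P'];I=d['I'].astype(int)
    X=P.reshape(-1,3);C=I.reshape(-1,3)
    ok=np.isfinite(X).all(1)&(X[:,2]>-30)&(np.abs(X[:,:2]).max(1)<1000)
    X=X[ok];C=C[ok];U=np.argwhere(ok.reshape(-1))
    b,g,r=C.T
    for nm,m in dict(blue=(b>100)&(r<60)&(g<110)&(X[:,2]>15),yellow=(r>150)&(g>130)&(b<60)&(X[:,2]>15)).items():
        Y=X[m&(X[:,2]<75)&(X[:,0]<850)]
        top=Y[Y[:,2]>50]
        print(n,nm,len(Y),Y.min(0).round(),Y.max(0).round(), np.array(cv2.minAreaRect(top[:,:2].astype(np.float32))[0]).round(1),cv2.minAreaRect(top[:,:2].astype(np.float32))[1:])
    # black ball
    P2=P; 
    box=(slice(216,240),slice(269,296)) if n=='side' else (slice(148,174),slice(164,190))
    Q=P2[box].reshape(-1,3);c=I[box].reshape(-1,3)
    m=(c.max(1)<70)&(Q[:,2]>100);Q=Q[m]
    from scipy.optimize import least_squares
    f=least_squares(lambda p:np.linalg.norm(Q-p,axis=1)-25,Q.mean(0)+[0,0,-10],loss='soft_l1');print('ball',f.x.round(1),len(Q))
    # plates
    gr=(X[:,0]>250)&(X[:,0]<700)&(X[:,1]>-150)&(X[:,1]<500)&(X[:,2]>110)&(X[:,2]<150)&(np.ptp(C,axis=1)<40)
    print(n,'struct',gr.sum(),X[gr].min(0).round(),X[gr].max(0).round())
    for lo,hi in[(110,120),(120,129),(129,138),(138,150)]:
        mm=gr&(X[:,2]>lo)&(X[:,2]<hi);Y=X[mm]
        r_=cv2.minAreaRect(Y[:,:2].astype(np.float32));print(lo,mm.sum(),[np.round(a,1) for a in r_])
    # topdown height map
    H=np.zeros((600,500),np.uint8)
    sel=(X[:,0]>200)&(X[:,0]<700)&(X[:,1]>-150)&(X[:,1]<450)
    o=X[sel];o=o[np.argsort(o[:,2])]
    H[(449-o[:,1]).astype(int),(o[:,0]-200).astype(int)]=np.clip(o[:,2]*1.6+10,0,255)
    cv2.imwrite(f'pics/H_{n}.png',H)
E
```

```text
side blue 153 [374. 283.  27.] [506. 425.  66.] [440.4 353. ] ((126.30046844482422, 137.87872314453125), 3.3458261489868164)
side yellow 73 [565. 225.  51.] [698. 359.  65.] [631.  290.9] ((127.69961547851562, 132.7777099609375), 3.954501152038574)
ball [ 500.7 -179.5  144.6] 279
side struct 1252 [ 437. -149.  110.] [680. 134. 149.]
110 409 [array([549.7, -23.6]), array([269. , 203.6]), np.float64(76.9)]
120 441 [array([550.1, -25.4]), array([275.2, 204.3]), np.float64(76.3)]
129 217 [array([552.7, -19.1]), array([262. , 201.9]), np.float64(76.8)]
138 185 [array([578.7,  -5.1]), array([273.1, 195.2]), np.float64(88.7)]
scene blue 2186 [375. 290.  15.] [513. 423.  63.] [444.6 355.5] ((131.31915283203125, 127.19915008544922), 3.6386239528656006)
scene yellow 2693 [ 284. -252.   15.] [704. 360.  63.] [509.   44.1] ((730.1912841796875, 174.41481018066406), 62.93876647949219)
ball [ 500.1 -180.5  144.2] 286
scene struct 2801 [ 438. -150.  110.] [683. 130. 150.]
110 1016 [array([552.1, -22.2]), array([267.2, 205.3]), np.float64(76.6)]
120 939 [array([550. , -24.9]), array([273.2, 208.1]), np.float64(76.3)]
129 349 [array([579.1, -12.4]), array([279.8, 201.6]), np.float64(88.5)]
138 497 [array([579.3, -12.1]), array([280.1, 202.6]), np.float64(88.7)]
```

```bash
cat > fit.py <<'E'
import numpy as np,cv2
from scipy.optimize import least_squares
L=[]
for n in ['side','scene']:
    d=np.load(n+'0.npz');X=d['P'].reshape(-1,3);C=d['I'].reshape(-1,3).astype(int)
    m=np.isfinite(X).all(1)&(X[:,0]>350)&(X[:,0]<750)&(X[:,1]>-350)&(X[:,1]<250)&(X[:,2]>100)&(X[:,2]<155)
    L.append((n,X[m],C[m]))
def to(p,X):
    c,s=np.cos(p[2]),np.sin(p[2]);d=X[:,:2]-p[:2];return np.c_[d[:,0]*c+d[:,1]*s,-d[:,0]*s+d[:,1]*c]
def cost(p,X):
    q=to(p,X);a=np.abs(np.abs(q[:,0])-100);b=np.abs(q[:,1]-194)
    # only the plates
    return np.minimum(np.minimum(np.maximum(a-2,0),np.maximum(b-2,0))+0.05*np.minimum(a,b),8)
for n,X,C in L+[('both',np.r_[L[0][1],L[1][1]],0)]:
    best=None
    for y0 in(-60,-40,-80):
      for x0 in (530,520,540):
        p0=[x0,y0,-.23]
        q=to(p0,X);S=X[(q[:,1]>0)&(np.abs(q[:,0])>70)|(q[:,1]>150)]
        f=least_squares(lambda p:cost(p,S),p0,x_scale=[10,10,.05],diff_step=1e-4)
        if best is None or f.cost<best.cost:best=f
    print(n,best.x,best.cost,len(X))
p=best.x
for n,X,C in L:
    q=to(p,X);m=(q[:,1]<-195)&(q[:,1]>-260)&(np.abs(q[:,0])<70)&(X[:,2]>125)
    D=np.c_[q,X[:,2]][m]
    print(n,'tail');
    h,e=np.histogram(D[:,1],bins=np.arange(-260,-194,5));print(list(zip(e,h)))
    b=D[np.abs(D[:,1]+225)<9];b=b[np.abs(b[:,0])<42];print('bar',len(b),np.median(b,0),b.min(0),b.max(0))
    q3=np.c_[q,X[:,2]];e=q3[(np.abs(q3[:,1]-194)<8)&(np.abs(q3[:,0])<90)];print('end',np.median(e,0),e[:,1].min(),e[:,1].max())
    w=q3[(q3[:,1]>20)&(q3[:,1]<180)&(np.abs(np.abs(q3[:,0])-100)<10)];
    for sg in(-1,1):
        ww=w[w[:,0]*sg>0];print(sg,len(ww),np.percentile(ww[:,0],[5,50,95]),np.percentile(ww[:,2],98))
np.save('st.npy',p)
E
python3 fit.py
```

```text
side [ 5.35221754e+02 -8.45441072e+01 -2.43399060e-01] 377.12532656596545 3236
scene [ 5.36943262e+02 -8.35587580e+01 -2.38555538e-01] 80.01477689814259 5387
both [ 5.36481092e+02 -8.40659989e+01 -2.41206978e-01] 610.463449934681 8623
side tail
[(np.int64(-260), np.int64(0)), (np.int64(-255), np.int64(0)), (np.int64(-250), np.int64(0)), (np.int64(-245), np.int64(0)), (np.int64(-240), np.int64(0)), (np.int64(-235), np.int64(35)), (np.int64(-230), np.int64(135)), (np.int64(-225), np.int64(48)), (np.int64(-220), np.int64(8)), (np.int64(-215), np.int64(6)), (np.int64(-210), np.int64(6)), (np.int64(-205), np.int64(9)), (np.int64(-200), np.int64(6))]
bar 182 [   1.13602591 -227.60037434  142.7614396 ] [ -41.62861491 -232.44737351  134.21408945] [  41.98376256 -219.81529255  146.97503725]
end [  0.61642108 192.69854037 124.81504681] 186.02456076533522 199.31665457222206
-1 105 [-102.36137679  -99.20354551  -98.60235384] 130.20852823134746
1 83 [ 96.80119965  97.809507   100.63991997] 130.00452504789843
scene tail
[(np.int64(-260), np.int64(0)), (np.int64(-255), np.int64(0)), (np.int64(-250), np.int64(0)), (np.int64(-245), np.int64(0)), (np.int64(-240), np.int64(0)), (np.int64(-235), np.int64(3)), (np.int64(-230), np.int64(26)), (np.int64(-225), np.int64(93)), (np.int64(-220), np.int64(33)), (np.int64(-215), np.int64(11)), (np.int64(-210), np.int64(11)), (np.int64(-205), np.int64(10)), (np.int64(-200), np.int64(6))]
bar 119 [  -0.64851588 -222.11528451  142.15730986] [ -41.76944885 -232.23877936  135.85105543] [  40.97810687 -216.54094331  146.46039967]
end [  8.10720358 195.39392666 126.42477835] 190.34923184597415 197.8048526225481
-1 542 [-101.6896733   -99.04852401  -97.04122401] 127.90236812440507
1 610 [ 98.31598489 100.92313651 102.2010418 ] 128.29923114017296
```

View pics/H_side.png

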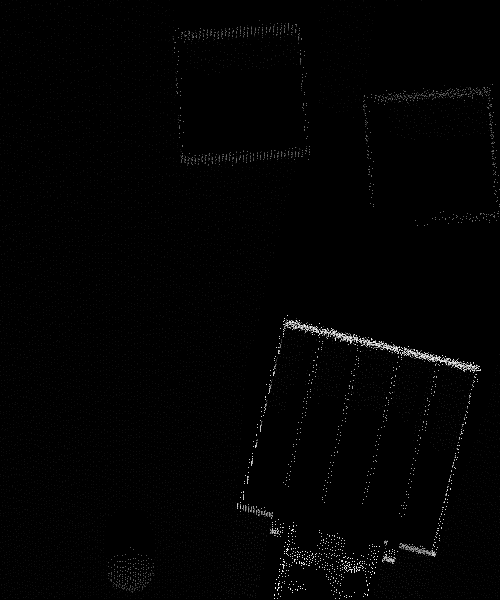

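```bash
cat >> h.py <<'E'
ST=np.load('st.npy')
def st2w(x,y):
    c,s=np.cos(ST[2]),np.sin(ST[2]);return ST[:2]+[x*c-y*s,x*s+y*c]
def go(tx,ty,tz,jaw=None):
    s=state();M=R.from_euler('xyz',s['eef_rot']).as_matrix()
    d=np.array([tx,ty,tz])-s['ee_pos']
    print('t',round(s['t'],2),'tcp',s['ee_pos'].round(1),'w',round(s['grip_width'],1),'F',s['contact_force'].round(1),'j',s['joint_pos'].round(2))
    print('tool x,z axes',M[:,0].round(3),M[:,2].round(3),'world d',d.round(1),'-> tool d mm',(M.T@d).round(1))
    if jaw is not None:
        for k in (0,np.pi):
            z=np.array([np.cos(jaw+k),np.sin(jaw+k),0]);zt=M.T@z
            print('turn deg about x',np.degrees(np.arctan2(-zt[1],zt[2])).round(1))
E
python3 - <<'E'
from h import *
b=st2w(0,-225);print(b)
go(b[0],b[1],218,ST[2]+np.pi/2)
E
```

```text
[ 482.73425335 -302.55233116]
t 0.85 tcp [129.  534.6 218.6] w 92.8 F [ 0.4 -0.6 -0.1] j [ 1.25  0.35  1.65 -0.    1.14 -0.08]
tool x,z axes [ 0.  0. -1.] [0.235 0.972 0.   ] world d [ 3.537e+02 -8.372e+02 -6.000e-01] -> tool d mm [ 6.000e-01 -5.402e+02 -7.309e+02]
turn deg about x 0.3
turn deg about x -179.7
```

```bash
python3 -m jog '[0.04,0,-0.036,-0.049,0, 0.04,0,-0.036,-0.049,0, 0.04,0,-0.036,-0.049,0, 0.04,0,-0.036,-0.049,0, 0.04,0,-0.036,-0.049,0]'; python3 -m jog '[0.04,0,-0.036,-0.049,0, 0.04,0,-0.036,-0.049,0, 0.04,0,-0.036,-0.049,0, 0.04,0,-0.036,-0.049,0, 0.04,0,-0.036,-0.049,0]' ; python3 - <<'E'
from h import *
b=st2w(0,-225)
go(b[0],b[1],218,ST[2]+np.pi/2)
E
```

```text
t: 1.48
ee_pos: [248.5, 249.4, 218.3]
eef_rot: [-0.621, 1.568, 0.719]
contact_force: [0.4, 0.2, 0.4]
grip_width: 47.8
t: 2.1
ee_pos: [370.2, -39.1, 220.1]
eef_rot: [-1.052, 1.561, 0.289]
contact_force: [0.5, -0.0, -0.8]
grip_width: 40.1
t 2.1 tcp [370.2 -39.1 220.1] w 40.1 F [ 0.5 -0.  -0.8] j [-0.23  0.01  2.07  0.01  1.06 -1.58]
tool x,z axes [ 0.009  0.003 -1.   ] [0.228 0.974 0.005] world d [ 112.6 -263.4   -2.1] -> tool d mm [   2.4 -169.6 -230.9]
turn deg about x 0.6
turn deg about x -179.4
```

```bash
python3 -m jog '[0.04,0,-0.036,-0.049,0, 0.04,0,-0.036,-0.049,0, 0.04,0,-0.036,-0.049,0, 0.04,0,-0.036,-0.049,0, 0.04,0,-0.025,-0.034,0.6]'; python3 -m jog '[0.04,0,0,0,0]'; python3 - <<'E'
from h import *
b=st2w(0,-225)
go(b[0],b[1],180,ST[2]+np.pi/2)
g=snap('wrist','w1.png');np.savez('wrist1.npz',P=cloud(g),I=g['pixels'])
snap('side','s1.png')
E
```

```text
t: 2.72
ee_pos: [483.4, -311.1, 221.2]
eef_rot: [-1.176, 1.559, 0.151]
contact_force: [-0.3, 0.0, -0.5]
grip_width: 39.9
t: 2.85
ee_pos: [483.7, -313.2, 220.5]
eef_rot: [-1.17, 1.559, 0.154]
contact_force: [-0.4, 0.4, -0.1]
grip_width: 39.8
t 2.85 tcp [ 483.7 -313.2  220.5] w 39.8 F [-0.4  0.4 -0.1] j [-0.66  0.39  1.59  0.01  1.15 -1.99]
tool x,z axes [ 0.012  0.002 -1.   ] [0.244 0.97  0.005] world d [ -1.   10.6 -40.5] -> tool d mm [40.5  4.   9.9]
turn deg about x -0.3
turn deg about x 179.7
```

View pics/w1.png

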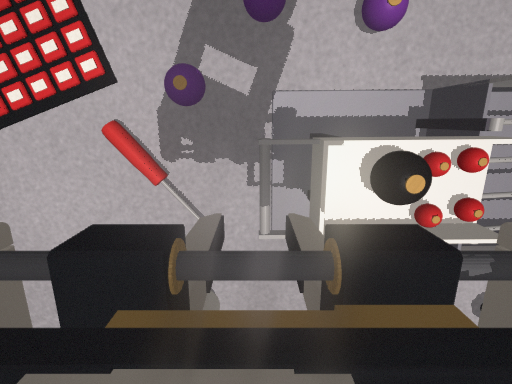

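View pics/s1.png

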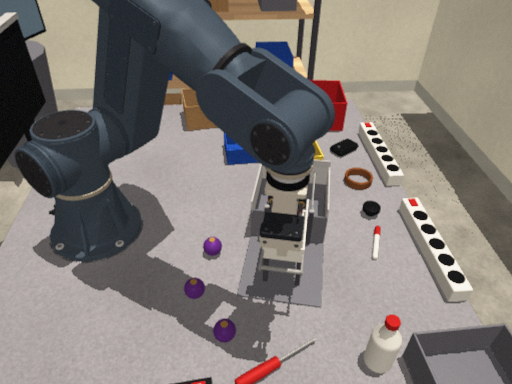

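The wrist view shows the bar at u≈265 (v 145–235), slightly tray-side of the finger centre (u≈257). I'll measure it.

```bash
python3 - <<'E'
from h import *
P=np.load('wrist1.npz')['P']
for v in(160,180,200,220):
    q=P[v,255:276];q=q[np.abs(q[:,2]-140)<12]
    if len(q):
        m=q.mean(0);d=m[:2]-ST[:2];c,s=np.cos(ST[2]),np.sin(ST[2]);print(v,len(q),m.round(1),'st',(d[0]*c+d[1]*s).round(1),(-d[0]*s+d[1]*c).round(1),q[:,2].max().round(1))
E
```

```text
160 11 [ 454.6 -295.3  140.7] st -29.0 -224.6 142.3
180 10 [ 472.6 -299.2  141.1] st -10.7 -224.1 142.6
200 10 [ 491.3 -303.7  141. ] st 8.5 -224.1 142.0
220 10 [ 510.5 -308.4  141.2] st 28.4 -224.0 142.6
```

```bash
python3 -m jog '[0.04,0,0.004,0.010,0, 0.04,0.03,0,0,0, 0.04,0.02,0,0,0, 0.04,0,0,0,0]'; python3 - <<'E'
from h import *
b=st2w(0,-224.5)
go(b[0],b[1],122,ST[2]+np.pi/2)
E
```

```text
t: 3.45
ee_pos: [481.5, -293.8, 171.4]
eef_rot: [-1.14, 1.558, 0.191]
contact_force: [-1.1, -0.2, 0.4]
grip_width: 40.2
t 3.45 tcp [ 481.5 -293.8  171.4] w 40.2 F [-1.1 -0.2  0.4] j [-0.63  0.42  1.67  0.01  1.04 -1.97]
tool x,z axes [ 0.013  0.002 -1.   ] [0.238 0.971 0.005] world d [  1.4  -8.3 -49.4] -> tool d mm [49.4 -2.7 -8. ]
turn deg about x 0.0
turn deg about x -180.0
```

```bash
python3 -m jog '[0.04,0.005,-0.003,-0.008,0, 0.04,0.0,0,0,0]'; python3 - <<'E'
from h import *
b=st2w(0,-224.5)
go(b[0],b[1],122,ST[2]+np.pi/2)
E
```

```text
t: 3.7
ee_pos: [483.1, -302.0, 168.0]
eef_rot: [-1.252, 1.556, 0.079]
contact_force: [0.3, -1.2, -1.2]
grip_width: 39.9
t 3.7 tcp [ 483.1 -302.   168. ] w 39.9 F [ 0.3 -1.2 -1.2] j [-0.65  0.44  1.66  0.01  1.04 -1.98]
tool x,z axes [ 0.014  0.001 -1.   ] [0.237 0.972 0.004] world d [ -0.3  -0.  -46. ] -> tool d mm [46.   0.9 -0.3]
turn deg about x 0.1
turn deg about x -179.9
```

```bash
python3 -m jog '[0.04,0.023,0,0,0, 0.04,0.022,0,0,0, 0.04,0,0,0,0]'; python3 - <<'E'
from h import *
b=st2w(0,-224.5)
go(b[0],b[1],122,ST[2]+np.pi/2)
E
```

```text
t: 4.08
ee_pos: [484.7, -302.8, 124.3]
eef_rot: [-1.392, 1.553, -0.061]
contact_force: [0.2, 0.0, 0.7]
grip_width: 40.1
t 4.08 tcp [ 484.7 -302.8  124.3] w 40.1 F [0.2 0.  0.7] j [-0.64  0.49  1.69  0.01  0.94 -1.98]
tool x,z axes [ 0.017 -0.001 -1.   ] [0.237 0.971 0.003] world d [-1.9  0.7 -2.3] -> tool d mm [2.2 2.  0.3]
turn deg about x 0.1
turn deg about x -179.9
```

```bash
python3 -m jog '[0,0,0.0,0,0, 0,0,0,0,0,0,0,0,0,0,0,0,0,0,0]' 15; python3 - <<'E'
from h import *
g=snap('wrist','w2.png')
s=state()
p=s['ee_pos'];d=p[:2]-ST[:2];c,sn=np.cos(ST[2]),np.sin(ST[2]);y0=-d[0]*sn+d[1]*c;z0=p[2]
print('st',y0,z0,s['grip_width'],s['contact_force'])
for th in np.linspace(0,.9,10):
    print(round(th,2),((-225*np.cos(th)+20*np.sin(th)+225)).round(1),(225*np.sin(th)+20*np.cos(th)-20).round(1))
E
```

```text
t: 4.58
ee_pos: [485.7, -303.6, 127.3]
eef_rot: [-1.498, 1.55, -0.167]
contact_force: [-0.0, 0.3, -1.5]
grip_width: 9.3
st -225.30835252424023 127.20568039991689 9.358665466581348 [ 0.51108546 -0.47208156  0.80155261]
0.0 0.0 0.0
0.1 3.1 22.4
0.2 8.5 44.3
0.3 16.0 65.6
0.4 25.5 86.0
0.5 37.1 105.4
0.6 50.6 123.6
0.7 65.8 140.2
0.8 82.6 155.3
0.9 100.8 168.7
```

View pics/w2.png

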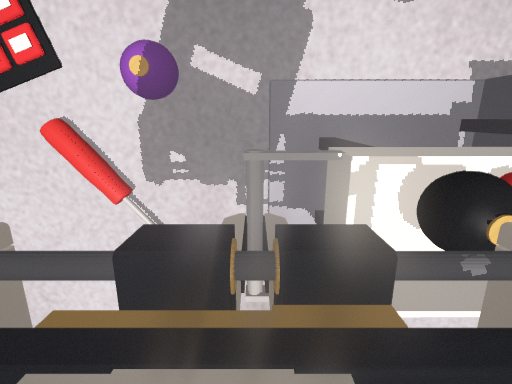

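The bar is gripped (opening 9.4 mm). Lifting along the hinge arc.

```bash
python3 -m jog '[0,-0.022,0,0.003,0, 0,-0.022,0,0.005,0, 0,-0.021,0,0.008,0]'; python3 - <<'E'
from h import *
s=state()
def stp(p):
    d=p[:2]-ST[:2];c,sn=np.cos(ST[2]),np.sin(ST[2]);return (d[0]*c+d[1]*sn).round(1),(-d[0]*sn+d[1]*c+225.3).round(1),(p[2]-127.2).round(1)
print(stp(s['ee_pos']),s['grip_width'],s['contact_force'])
go(0,0,0,ST[2]+np.pi/2)
E
```

```text
t: 5.0
ee_pos: [489.1, -288.4, 192.9]
eef_rot: [-1.527, 1.548, -0.197]
contact_force: [3.7, -3.7, -1.3]
grip_width: 9.6
(np.float64(2.8), np.float64(15.6), np.float64(65.7)) 9.565562421131949 [ 3.69701078 -3.66833743 -1.31378923]
t 5.0 tcp [ 489.1 -288.4  192.9] w 9.6 F [ 3.7 -3.7 -1.3] j [-0.62  0.4   1.65  0.01  1.07 -1.95]
tool x,z axes [ 0.022 -0.004 -1.   ] [0.238 0.971 0.001] world d [-489.1  288.4 -192.9] -> tool d mm [180.7 548.  163.4]
turn deg about x 0.0
turn deg about x -180.0
```

Tracking exactly at 0.3 rad. Continue to 0.8.

```bash
python3 -m jog '[0,-0.020,0,0.0095,0, 0,-0.0195,0,0.0115,0, 0,-0.018,0,0.0135,0, 0,-0.0165,0,0.015,0]'; python3 -m jog '[0,-0.015,0,0.017,0,0,-0.007,0,0.009,0, 0,0,0,0,0]';python3 - <<'E'
from h import *
s=state()
def stp(p):
    d=p[:2]-ST[:2];c,sn=np.cos(ST[2]),np.sin(ST[2]);return (d[0]*c+d[1]*sn).round(1),(-d[0]*sn+d[1]*c+225.3).round(1),(p[2]-127.2).round(1)
print(stp(s['ee_pos']),s['grip_width'],s['contact_force'])
go(0,0,0,ST[2]+np.pi/2)
E
python3 -m jog '[0,0,0,0,0,0,0,0,0,0,0,0,0,0,0,0,0,0,0,0]'
python3 - <<'E'
from h import *
g=snap('side','s3.png');snap('scene','c3.png');snap('wrist','w3.png')
E
```

```text
t: 5.5
ee_pos: [501.0, -239.5, 270.7]
eef_rot: [-1.607, 1.543, -0.277]
contact_force: [7.4, 0.6, -3.3]
grip_width: 9.2
t: 5.88
ee_pos: [507.8, -211.8, 295.4]
eef_rot: [-1.64, 1.54, -0.309]
contact_force: [3.0, -2.7, 0.3]
grip_width: 9.5
(np.float64(2.6), np.float64(94.4), np.float64(168.2)) 9.548502753251839 [ 3.02017031 -2.7433718   0.3372184 ]
t 5.88 tcp [ 507.8 -211.8  295.4] w 9.5 F [ 3.  -2.7  0.3] j [-0.48  0.27  1.57  0.01  1.27 -1.82]
tool x,z axes [ 0.03  -0.009 -1.   ] [ 0.238  0.971 -0.002] world d [-507.8  211.8 -295.4] -> tool d mm [278.1 552.5  85.7]
turn deg about x 0.1
turn deg about x -179.9
t: 6.38
ee_pos: [507.4, -213.0, 294.4]
eef_rot: [-1.659, 1.54, -0.329]
contact_force: [3.4, -3.3, 0.1]
grip_width: 9.3
```

View pics/s3.png

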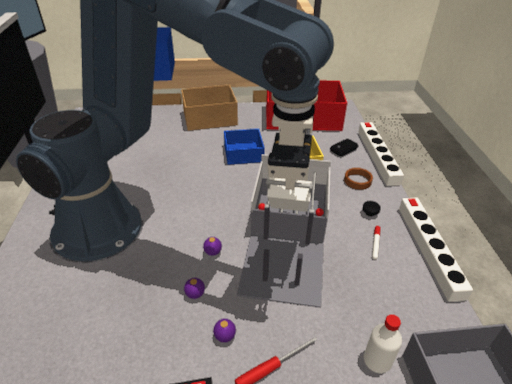

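View pics/c3.png

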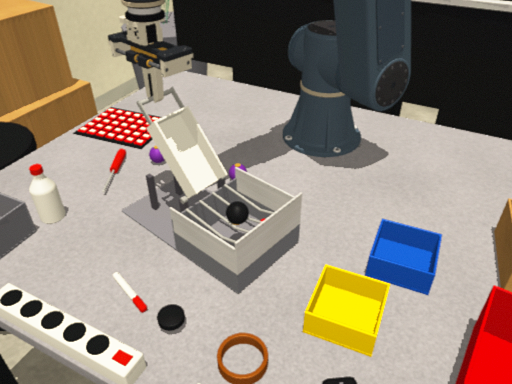

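View pics/w3.png

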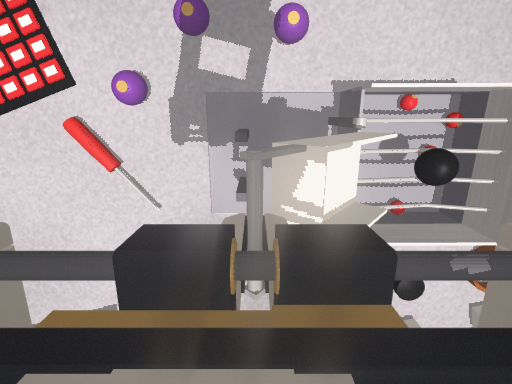

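The tray emptied: the black knob sits on the grate at scene (237,212), and four reds appear below or between the bars in the wrist view. Lowering the tray back along the arc.

```bash
python3 -m jog '[0,0.017,0,-0.018,0, 0,0.0165,0,-0.0165,0, 0,0.0175,0,-0.0145,0, 0,0.0185,0,-0.0125,0]'; python3 - <<'E'
from h import *
s=state()
def stp(p):
    d=p[:2]-ST[:2];c,sn=np.cos(ST[2]),np.sin(ST[2]);return (d[0]*c+d[1]*sn).round(1),(-d[0]*sn+d[1]*c+225.3).round(1),(p[2]-127.2).round(1)
print(stp(s['ee_pos']),s['grip_width'],s['contact_force'])
go(0,0,0,ST[2]+np.pi/2)
E
```

```text
t: 7.02
ee_pos: [492.2, -275.5, 222.9]
eef_rot: [-1.682, 1.544, -0.351]
contact_force: [4.0, 2.6, -2.1]
grip_width: 9.6
(np.float64(2.7), np.float64(28.8), np.float64(95.7)) 9.559197705859267 [ 3.96511564  2.56488756 -2.1379689 ]
t 7.03 tcp [ 492.2 -275.5  222.9] w 9.6 F [ 4.   2.6 -2.1] j [-0.6   0.36  1.63  0.01  1.13 -1.93]
tool x,z axes [ 0.025 -0.009 -1.   ] [ 0.238  0.971 -0.003] world d [-492.2  275.5 -222.9] -> tool d mm [207.9 549.3 151.3]
turn deg about x 0.1
turn deg about x -179.9
```

```bash
python3 -m jog '[0,0.020,0,-0.009,0, 0,0.021,0,-0.008,0, 0,0.021,0,-0.006,0]';python3 -m jog '[0,0.015,0,-0.003,0,0,0,0,0,0]';  python3 - <<'E'
from h import *
s=state()
def stp(p):
    d=p[:2]-ST[:2];c,sn=np.cos(ST[2]),np.sin(ST[2]);return (d[0]*c+d[1]*sn).round(1),(-d[0]*sn+d[1]*c+225.3).round(1),(p[2]-127.2).round(1)
print(stp(s['ee_pos']),s['grip_width'],s['contact_force'])
E
```

```text
t: 7.4
ee_pos: [486.1, -300.0, 156.1]
eef_rot: [-1.626, 1.548, -0.296]
contact_force: [4.3, 6.9, -1.4]
grip_width: 9.7
t: 7.65
ee_pos: [485.1, -302.8, 137.7]
eef_rot: [-1.514, 1.551, -0.185]
contact_force: [2.4, -0.6, -0.7]
grip_width: 9.4
(np.float64(2.3), np.float64(0.7), np.float64(10.5)) 9.365855433129278 [ 2.36768383 -0.6469124  -0.70350768]
```

```bash
python3 -m jog '[0,0.007,0,0,0,0,0.005,0,0,0,0,0,0,0,0]';  python3 - <<'E'
from h import *
s=state()
def stp(p):
    d=p[:2]-ST[:2];c,sn=np.cos(ST[2]),np.sin(ST[2]);return (d[0]*c+d[1]*sn).round(1),(-d[0]*sn+d[1]*c+225.3).round(1),(p[2]-127.2).round(1)
print(stp(s['ee_pos']),s['grip_width'],s['contact_force'])
E
```

```text
t: 8.02
ee_pos: [486.2, -303.8, 127.5]
eef_rot: [-1.609, 1.547, -0.28]
contact_force: [-0.1, 0.3, -2.3]
grip_width: 9.4
(np.float64(3.7), np.float64(-0.0), np.float64(0.3)) 9.351041883083957 [-0.12078565  0.25655318 -2.28305985]
```

Back to level. I'll release, open to 40 mm, and go straight up.

```bash
python3 -m jog '[0.036,0,0,0,0,0.036,0,0,0,0,0.036,0,0,0,0]';python3 -m jog '[0.036,-0.03,0,0,0,0.036,-0.05,0,0,0,0.036,-0.05,0,0,0,0.036,0,0,0,0]';  python3 - <<'E'
from h import *
gs=[snap('side','s4.png'),snap('scene','c4.png'),snap('wrist','w4.png')]
for n,g in zip(['side','scene','wrist'],gs): np.savez(n+'4.npz',P=cloud(g),I=g['pixels'])
for n in ['side','scene','wrist']:
    for q in ['big_c','small0_c']: print(n,q,[(round(d['conf'],2),[round(x) for x in d['bbox']]) for d in recognise(n,q)])
go(0,0,0)
E
```

```text
t: 8.4
ee_pos: [485.9, -303.5, 127.3]
eef_rot: [-1.609, 1.548, -0.279]
contact_force: [-0.7, -0.2, -0.2]
grip_width: 33.7
t: 8.9
ee_pos: [482.6, -302.5, 260.3]
eef_rot: [-1.58, 1.55, -0.25]
contact_force: [-0.3, -0.5, 0.2]
grip_width: 36.0
side big_c [(0.89, [184, 278, 203, 297]), (0.75, [214, 315, 234, 342]), (0.54, [202, 238, 223, 254])]
side small0_c []
scene big_c [(0.96, [229, 201, 254, 226]), (0.65, [199, 145, 213, 160]), (0.41, [225, 166, 248, 178])]
scene small0_c []
wrist big_c [(0.93, [236, 0, 273, 32]), (0.88, [346, 0, 386, 41]), (0.88, [163, 74, 200, 110])]
wrist small0_c []
t 9.35 tcp [ 481.3 -301.6  255.9] w 36.0 F [ 0.3 -0.   0.4] j [-0.65  0.34  1.57  0.01  1.22 -1.98]
tool x,z axes [ 0.014 -0.001 -1.   ] [0.239 0.971 0.003] world d [-481.3  301.6 -255.9] -> tool d mm [248.8 543.  177.1]
```

View pics/c4.png

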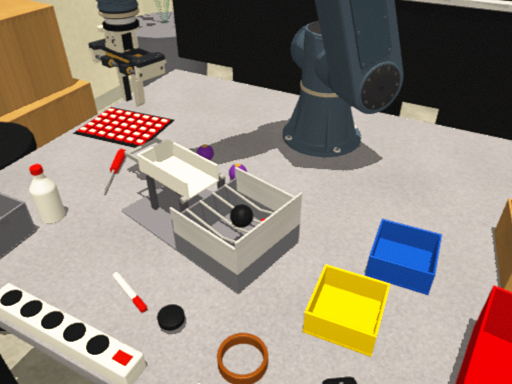

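View pics/w4.png

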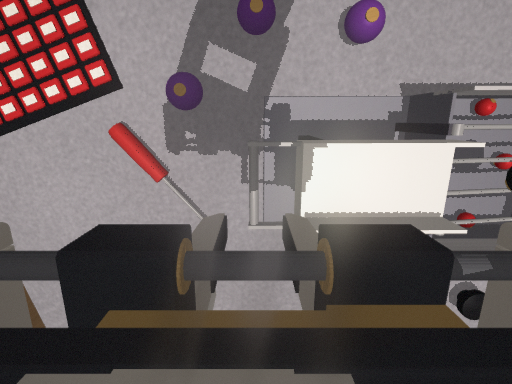

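View pics/s4.png

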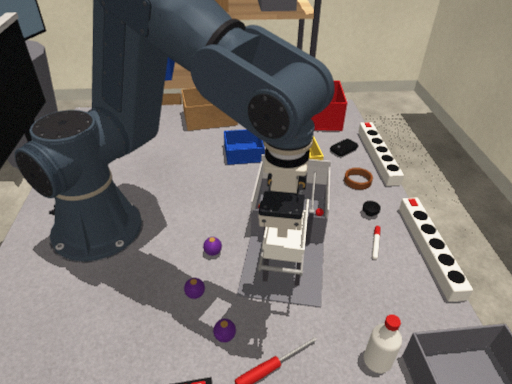

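Tray is level and empty; knob at scene (241,213). Reds show at wrist (485,106), (504,160) and (467,219), and side (319,212). I'll locate the knob and check how high the reds are.

```bash
python3 - <<'E'
from h import *
from scipy.optimize import least_squares
g=snap('scene','c5.png');P=cloud(g);I=g['pixels'].astype(int)
def st(X):
    d=X[...,:2]-ST[:2];c,s=np.cos(ST[2]),np.sin(ST[2]);return np.stack([d[...,0]*c+d[...,1]*s,-d[...,0]*s+d[...,1]*c,X[...,2]],-1)
Q=P[198:230,225:260].reshape(-1,3);c=I[198:230,225:260].reshape(-1,3)
m=(c.max(1)<70)&(Q[:,2]>75);Q=Q[m]
f=least_squares(lambda p:np.linalg.norm(Q-p,axis=1)-25,Q.mean(0)+[0,0,-10],loss='soft_l1');print('ball',f.x.round(1),len(Q),'st',st(f.x).round(1),'rms',np.sqrt(np.mean(f.fun**2)))
for n in ['side','scene','wrist']:
    d=np.load(n+'4.npz');P=d['P'];I=d['I'].astype(int)
    S=st(P);m=((I[...,2]>110)&(I[...,1]<60)&(I[...,0]<60)&(np.abs(S[...,0])<110)&(S[...,1]>-230)&(S[...,1]<200)).astype(np.uint8)
    k,l,stt,cc=cv2.connectedComponentsWithStats(m)
    for i in range(1,k): 
        if stt[i,4]>3: print(n,cc[i].round(),stt[i,4],np.median(S[l==i],0).round(1))
E
```

```text
ball [562.7  26.  101.5] 409 st [ -0.8 113.2 101.5] rms 65.13130462793572
side [319. 212.] 44 [ 83.  104.3  25.5]
scene [262. 219.] 5 [-83.9  98.8  28.5]
wrist [487. 107.] 201 [-85.7 100.5  25.3]
wrist [507. 155.] 23 [-18.4 148.   22.5]
wrist [505. 165.] 77 [ -4.4 145.7  24.8]
wrist [468. 216.] 58 [ 76.6 108.1  23.9]
wrist [470. 224.] 13 [ 88.  111.   27.8]
```

The knob is at station (−0.8, 113, 101.5), in the valley as expected. The reds are at bin height (z≈25). The jaw direction along station y already fits the middle gap.

```bash
python3 -m jog '[0.075,0,0,0.06,0,0.075,0,0,0.06,0,0.075,0,0,0.06,0,0.075,0,0,0.06,0,0.075,0,0,0.06,0]';python3 -m jog '[0.075,0,0,0.03,0,0.075,0,0,0,0,0.075,0,0,0,0]';  python3 - <<'E'
from h import *
g=snap('wrist','w5.png');np.savez('wrist5.npz',P=cloud(g),I=g['pixels'])
for n in ['wrist']:
    for q in ['big_c','small0_c']: print(n,q,[(round(d['conf'],2),[round(x) for x in d['bbox']]) for d in recognise(n,q)])
go(562.7,26,200,ST[2]+np.pi/2)
E
```

```text
t: 10.02
ee_pos: [554.8, -5.6, 256.0]
eef_rot: [-1.399, 1.556, -0.077]
contact_force: [-0.0, -0.4, 0.4]
grip_width: 74.4
t: 10.4
ee_pos: [562.4, 27.4, 255.4]
eef_rot: [-1.394, 1.557, -0.067]
contact_force: [-1.4, 0.2, 0.3]
grip_width: 75.0
wrist big_c [(0.93, [233, 160, 274, 202]), (0.67, [82, 2, 124, 43]), (0.6, [0, 0, 14, 36])]
wrist small0_c [(0.65, [241, 98, 254, 117])]
t 10.55 tcp [562.4  26.9 255.6] w 74.8 F [ 0.3 -0.4  1. ] j [-0.03  0.33  1.58 -0.    1.21 -1.36]
tool x,z axes [ 0.014 -0.001 -1.   ] [0.242 0.97  0.003] world d [  0.3  -0.9 -55.6] -> tool d mm [55.6  0.2 -1. ]
turn deg about x -0.2
turn deg about x 179.8
```

View pics/w5.png

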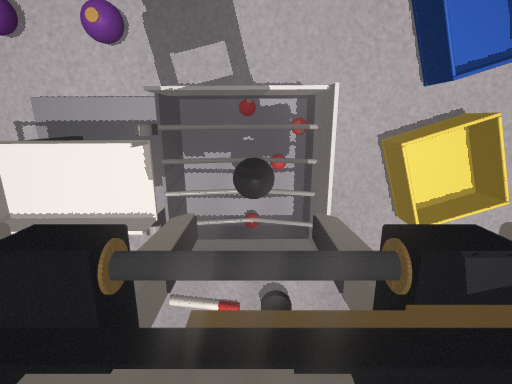

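All four reds are below the grate at (247,106), (299,126), (279,162) and (251,220), and the knob is at (253,178). Next: cross-check with wrist depth.

```bash
python3 - <<'E'
from h import *
from scipy.optimize import least_squares
d=np.load('wrist5.npz');P=d['P'];I=d['I'].astype(int)
s=(slice(155,206),slice(228,280))
Q=P[s].reshape(-1,3);c=I[s].reshape(-1,3);m=(c.max(1)<75)&(Q[:,2]>90)&(Q[:,2]<135);Q=Q[m]
f=least_squares(lambda p:np.linalg.norm(Q-p,axis=1)-25,Q.mean(0)+[0,0,-15],loss='soft_l1');print(f.x.round(1),len(Q),np.median(abs(f.fun)))
for (u,v) in[(247,106),(299,126),(279,162),(251,220)]: print(P[v-3:v+4,u-3:u+4,2].round().flatten()[[0,10,24,30,48]])
E
python3 -m jog '[0.075,0.04,0,0,0,0.075,0.04,0,0,0,0.075,0.03,0,0,0,0.075,0,0,0,0]';  python3 - <<'E'
from h import *
go(562.7,26,84,ST[2]+np.pi/2)
E
```

```text
[562.6  27.7  99.7] 1330 0.30671079436272386
[28. 27. 29. 30. 27.]
[26. 97. 97. 98. 28.]
[89. 92. 90. 29. 26.]
[25. 82. 83. 85. 29.]
t: 11.05
ee_pos: [564.4, 23.0, 143.9]
eef_rot: [-1.4, 1.554, -0.079]
contact_force: [-0.5, 0.4, 1.3]
grip_width: 75.1
t 11.05 tcp [564.4  23.  143.9] w 75.1 F [-0.5  0.4  1.3] j [-0.04  0.46  1.7  -0.    0.97 -1.36]
tool x,z axes [ 0.017 -0.001 -1.   ] [0.247 0.969 0.003] world d [ -1.7   3.  -59.9] -> tool d mm [59.9  3.4  2.4]
turn deg about x -0.5
turn deg about x 179.5
```

```bash
python3 -m jog '[0.075,0.018,0.003,0.003,-0.4,0.075,0.018,0,0,0,0.075,0,0,0,0]';  python3 - <<'E'
from h import *
go(562.6,26.8,84,ST[2]+np.pi/2)
E
```

```text
t: 11.42
ee_pos: [564.8, 25.1, 110.4]
eef_rot: [-1.403, 1.55, -0.076]
contact_force: [0.2, -0.9, 0.6]
grip_width: 75.4
t 11.43 tcp [564.8  25.1 110.4] w 75.4 F [ 0.2 -0.9  0.6] j [-0.04  0.5   1.72 -0.    0.9  -1.36]
tool x,z axes [ 0.021 -0.002 -1.   ] [0.242 0.97  0.004] world d [ -2.2   1.7 -26.4] -> tool d mm [26.3  3.1  1.1]
turn deg about x -0.2
turn deg about x 179.8
```

```bash
python3 -m jog '[0.075,0.012,0.003,0.001,0,0.075,0.013,0.001,0,0,0.075,0,0,0,0]';  python3 - <<'E'
from h import *
go(562.6,26.8,84,ST[2]+np.pi/2)
E
```

```text
t: 11.8
ee_pos: [562.4, 26.8, 85.0]
eef_rot: [-1.399, 1.547, -0.074]
contact_force: [-0.3, -0.7, -0.3]
grip_width: 75.0
t 11.8 tcp [562.4  26.8  85. ] w 75.0 F [-0.3 -0.7 -0.3] j [-0.03  0.53  1.74 -0.    0.84 -1.36]
tool x,z axes [ 0.023 -0.002 -1.   ] [0.243 0.97  0.004] world d [ 0.2 -0.  -1. ] -> tool d mm [ 1.1 -0.2  0. ]
turn deg about x -0.2
turn deg about x 179.8
```

```bash
python3 -m jog '[0.075,0.005,0,0,0,0,0,0,0,0,0,0,0,0,0,0,0,0,0,0,0,0,0,0,0]' 25; python3 -m jog '[0,0,0,0,0]';python3 -m jog '[0,-0.02,0,0,0,0,-0.03,0,0,0,0,0,0,0,0]'; python3 - <<'E'
from h import *
snap('wrist','w6.png')
go(440,354,230)
E
```

```text
t: 12.42
ee_pos: [563.0, 26.8, 80.4]
eef_rot: [-1.4, 1.546, -0.074]
contact_force: [-0.4, -0.2, -0.7]
grip_width: 48.8
t: 12.55
ee_pos: [562.9, 26.8, 80.4]
eef_rot: [-1.4, 1.546, -0.074]
contact_force: [0.3, 0.1, -1.0]
grip_width: 49.3
t: 12.92
ee_pos: [561.5, 26.9, 131.2]
eef_rot: [-1.399, 1.547, -0.074]
contact_force: [0.3, 0.6, -1.1]
grip_width: 49.1
t 12.97 tcp [560.6  26.9 129.7] w 49.0 F [-1.2 -0.4 -0.8] j [-0.03  0.47  1.72 -0.    0.93 -1.36]
tool x,z axes [ 0.021 -0.002 -1.   ] [0.243 0.97  0.003] world d [-120.6  327.1  100.3] -> tool d mm [-103.3  194.3  288.4]
```

View pics/w6.png

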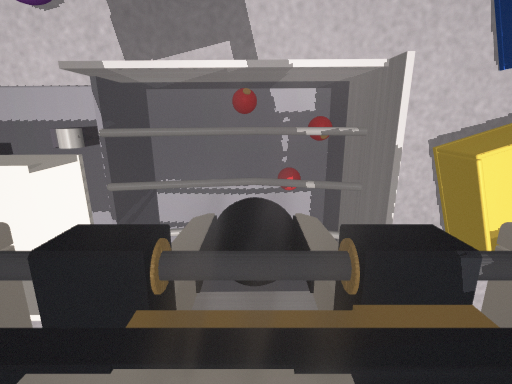

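The knob is held (49 mm opening) and lifted clear. Going up, then over to the blue box.

```bash
python3 -m jog '[0,-0.05,0,0,0,0,-0.05,0,0,0]'; python3 -m jog '[0,0,0.0324,0.048,0,0,0,0.0324,0.048,0,0,0,0.0324,0.048,0,0,0,0.0324,0.048,0,0,0,0.0324,0.048,0]'; python3 -m jog '[0,0,0.03,0.045,0,0,0,0,0,0,0,0,0,0,0]'; python3 - <<'E'
from h import *
go(442.5,354.3,22)
g=snap('scene','c7.png');snap('side','s7.png');np.savez('scene7.npz',P=cloud(g),I=g['pixels'])
E
```

```text
t: 13.22
ee_pos: [556.0, 27.1, 226.0]
eef_rot: [-1.448, 1.56, -0.123]
contact_force: [-0.0, -0.7, -0.3]
grip_width: 49.0
t: 13.85
ee_pos: [456.1, 303.6, 221.4]
eef_rot: [-1.613, 1.56, -0.294]
contact_force: [0.9, 0.1, -0.3]
grip_width: 48.8
t: 14.22
ee_pos: [434.9, 358.3, 216.7]
eef_rot: [-2.128, 1.562, -0.805]
contact_force: [0.9, 0.8, -0.8]
grip_width: 49.2
t 14.22 tcp [434.9 358.3 216.7] w 49.2 F [ 0.9  0.8 -0.8] j [ 0.61  0.38  1.62 -0.01  1.14 -0.71]
tool x,z axes [ 0.006 -0.006 -1.   ] [ 0.245  0.97  -0.004] world d [   7.6   -4.  -194.7] -> tool d mm [194.8  -7.   -1.2]
```

View pics/c7.png

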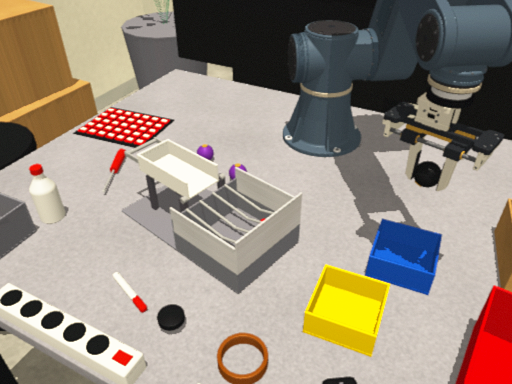

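View pics/s7.png

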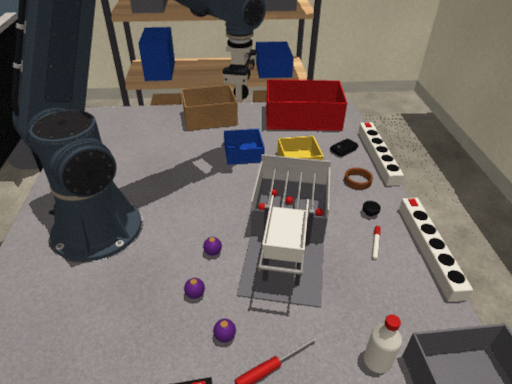

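The knob is held above the blue box; the tray is flat and four reds lie in the bin (side (262,207), (275,193), (290,200), (319,212)). Descending.

```bash
python3 -m jog '[0,0.05,-0.007,-0.001,0,0,0.04,0,0,0,0,0.02,0,0,0,0,0,0,0,0]'; python3 - <<'E'
from h import *
go(442.5,354.3,22)
E
```

```text
t: 14.82
ee_pos: [445.6, 350.6, 104.7]
eef_rot: [-1.874, 1.561, -0.558]
contact_force: [0.4, 0.2, -0.3]
grip_width: 48.7
t 14.82 tcp [445.6 350.6 104.7] w 48.7 F [ 0.4  0.2 -0.3] j [ 0.59  0.52  1.71 -0.01  0.91 -0.72]
tool x,z axes [ 0.008 -0.005 -1.   ] [ 0.252  0.968 -0.003] world d [ -3.1   3.7 -82.7] -> tool d mm [82.6  4.7  3. ]
```

```bash
python3 -m jog '[0,0.03,0.004,0.003,0,0,0.025,0,0,0,0,0.02,0,0,0,0,0,0,0,0]'; python3 - <<'E'
from h import *
go(442.5,354.3,22)
E
```

```text
t: 15.32
ee_pos: [447.2, 353.5, 32.6]
eef_rot: [-1.403, 1.557, -0.091]
contact_force: [-0.1, 0.2, 0.2]
grip_width: 49.1
t 15.32 tcp [447.2 353.5  32.6] w 49.1 F [-0.1  0.2  0.2] j [ 0.59  0.63  1.73 -0.01  0.76 -0.71]
tool x,z axes [ 0.014 -0.001 -1.   ] [0.256 0.967 0.002] world d [ -4.7   0.8 -10.6] -> tool d mm [10.5  4.8 -0.5]
```

```bash
python3 -m jog '[0,0.012,0.004,0,0,0,0.004,0,0,0,0,0,0,0,0]'; python3 -m jog '[0.062,0,0,0,0,0.062,0,0,0,0,0.062,0,0,0,0,0.062,0,0,0,0]'; python3 - <<'E'
from h import *
go(442.5,354.3,22)
E
```

```text
t: 15.7
ee_pos: [444.8, 355.1, 18.3]
eef_rot: [-1.257, 1.554, 0.054]
contact_force: [-0.7, -0.8, 0.0]
grip_width: 49.4
t: 16.2
ee_pos: [445.4, 355.5, 19.4]
eef_rot: [-1.211, 1.552, 0.1]
contact_force: [-0.0, -0.5, 0.0]
grip_width: 62.0
t 16.2 tcp [445.4 355.5  19.4] w 62.0 F [-0.  -0.5  0. ] j [ 0.6   0.65  1.74 -0.01  0.73 -0.71]
tool x,z axes [ 0.018  0.002 -1.   ] [0.257 0.966 0.007] world d [-2.9 -1.2  2.6] -> tool d mm [-2.7  2.4 -1.9]
```

Released; retreat upward.

```bash
python3 -m jog '[0.062,-0.03,0,0,0,0.062,-0.05,0,0,0,0.062,-0.06,0,0,0,0.062,-0.06,0,0,0,0.062,0,0,0,0]'; python3 -m jog '[0.062,0,0,0,0,0.062,0,0,0,0,0.062,0,0,0,0]'; python3 - <<'E'
from h import *
snap('scene','c8.png');snap('side','s8.png');snap('wrist','w8.png')
go(442.5,354.3,22)
E
```

```text
t: 16.82
ee_pos: [441.4, 355.0, 225.3]
eef_rot: [-1.237, 1.553, 0.074]
contact_force: [-1.0, -0.4, -0.6]
grip_width: 62.0
t: 17.2
ee_pos: [440.4, 354.2, 222.1]
eef_rot: [-1.412, 1.557, -0.101]
contact_force: [-0.1, 0.1, -0.5]
grip_width: 61.6
t 17.35 tcp [440.6 354.3 222.7] w 61.7 F [ 0.3 -0.9 -0.6] j [ 0.6   0.37  1.61 -0.01  1.15 -0.71]
tool x,z axes [ 0.014 -0.001 -1.   ] [0.257 0.966 0.003] world d [   1.9   -0.  -200.7] -> tool d mm [ 2.007e+02  1.000e+00 -1.000e-01]
```

View pics/c8.png

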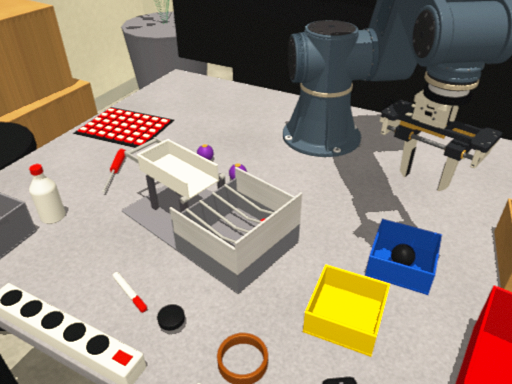

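View pics/s8.png

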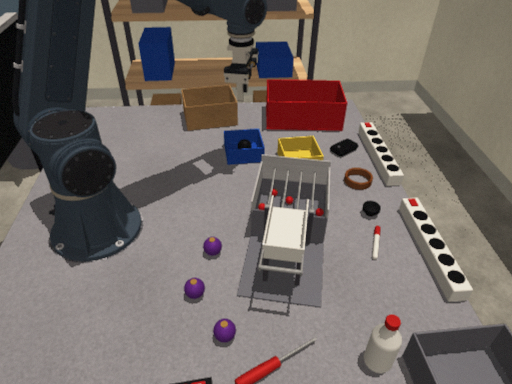

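View pics/w8.png

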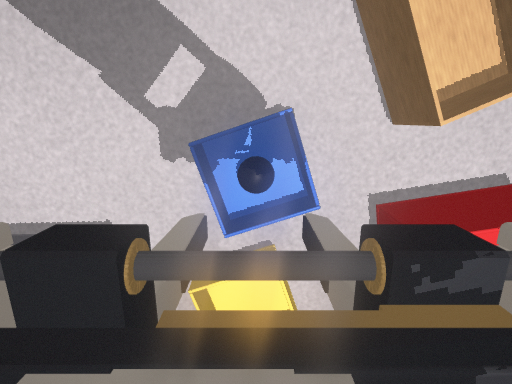

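The black knob rests in the blue box (scene (403,255), wrist (255,174)), and the tray is level and empty. Four reds are in the bin and the robot is clear.

```bash
python3 -c "
from plant import *
print(hand_in())"
```

```text
the job is handed in; nothing more can be done
None
```

The job is done and handed in at about 17.4 s of the 56 s allowed; `hand_in()` gave no verdict.

- **Tray:** I pinched the white tray by its steel bar and tipped it to about 0.85 rad. All the knobs rolled out, and I let the tray back down level before releasing the bar.
- **Small red knobs:** all four dropped through the grate. The last pictures show them in the bin, where they were measured at about 25 mm height (depth partly hidden by the bars for three of them).
- **Large black knob:** I picked it off the middle of the grate, lowered it into the blue box and let go. The last pictures from all three cameras show it resting there.
- **Other checks:** the last pictures show the tray flat and empty and the yellow box empty. The gripper was clear at about 220 mm height.
- **Disagreements:** the trained network reported the purple decoys as the large knob and often missed the small ones. I located the knobs by colour and depth instead. Scene and wrist depth agreed on the black knob to within 2 mm. The contact forces I read stayed under about 9 N.

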